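Bring the bracket's centre mark under the bench punch and press it

ROBOT

A 6-joint arm with a two-finger parallel gripper is mounted at the origin on the work surface. World frame = base frame: x ahead of the robot, y to its left, z up, the work surface at z = 0. Lengths are in m, angles in rad, forces in N, time in s.
With the tool pointing down it reaches from about 0.375 to 0.9 m from the base axis. Payload 3.1 kg.
Tool frame: the origin (TCP) lies midway between the tips of the shut fingers; the grasp point (between the pads) lies 19 mm behind it; z points along the fingers, y is the line along which they close (so a half turn about z gives the same grasp; the last joint's range is limited). The gripper opens to 87 mm and grips with 3 to 60 N. Pads are 19 mm wide; open, the fingers measure 117 mm over their backs; the gripper's body (75 mm by 190 mm) begins 51 mm behind the grasp point.
Start: joints at [1.089, 0.527, 1.433, -0, 1.181, -0.178], TCP at [0.186, 0.597, 0.223] pointing down, gripper open.
Joint ranges: [-3.08, 3.08], [-0.75, 2.2], [0.22, 2.44], [-1.43, 4.57], [0, 2.65], [-2.85, 2.85]. Speed limits (rad/s): [2.79, 2.79, 3.14, 3.14, 3.14, 3.14].

INTERFACE

Orientations are given as a unit quaternion [x, y, z, w].
In Python, from rig import robot gives the robot as it stands.
- The arm moves only by the shell command python3 -m jog 'ROWS' [FORCE]. ROWS is a JSON object of lists of equal length, an entry for each row: "dp": the shift along the tool's x, y, z in mm, a list of three; "delta_rot": the turn, a rotation vector about the tool's x, y, z in rad, a list of three; "gripper": the opening, from -1 (shut) to 1 (fully open). A call has 1 to 12 rows; each row is the pose to reach, as a shift and turn from the pose commanded when the call began, along the tool's axes at that moment; what a row does not reach only later rows make up. A row lasts 1/10 s, in which the tool goes at most 50 mm and 8.59 degrees, less where a joint would pass 70% of its speed; a pose out of reach is approached as far as the arm can. A call with a gripper value outside its range is refused whole. The fingers move at their own pace and stop on an object; FORCE is the grip in N (left out, the last holds). Time passes only in rows, so rows that repeat a pose let the fingers close. It gives the time, the measured TCP pose, the force, the opening and the grip force at its end, in the units of the state.
- robot.get_obs(): the state, without advancing time (a new reading comes with each control period).
- robot.camera(name): name is "scene" or "top" or "wrist"; returns the picture (400x640x3 uint8, red, green, blue); there is no depth.
- robot.camera_model(name): a dict with "fx", "fy", "cx", "cy" (pixels), "xyz" and "orientation" of the camera in the world; the wrist camera has in their place "T_tool_cam" (4x4, takes a point from camera to tool coordinates, whose origin is the TCP and whose axes are the flange's). Camera axes: x right, y down, z forward; pixel columns grow to the right and rows downward; lengths in m; the calibration is good to about 2 mm. The wrist camera is an equidistant fisheye: a pixel r from the principal point sees the ray r / f radians off the axis. A picture is of the moment at which its call begins: read the wrist's pose just before it. camera_model takes no time and is no camera call.
- robot.hand_in(): hands the job in; it is judged then, once.
Trained networks look in the newest picture that a camera, given by its name, has taken for a name from the list of things; names that differ only in an ending like _2 or _b are one class to them, and where a whole thing is asked for, a point or a joint stands for the part that bears it (a point fixed in the world has none). Each returns a list of dicts, best first, with "score" (0 to 1); they miss things now and then, are a little off and sometimes report something else, mostly with a low value. They report only what shows in the picture. A call takes as long as a camera call.
- robot.search_frame(name, camera): "rect" ([left, top, right, bottom] in pixels, round what is visible of it).
The state is a dict: "time": time; "q": joint angles; "joint_velocities": joint speeds; "joint_torque": joint torques, N m; "position": TCP position; "tool_rot": TCP orientation; "ft_force": force on the tool from outside, world axes, zero at the start; "moment": the same for the moment, N m; "grip_width": finger opening in m; "grip_force": force on a finger pad.
Only numpy, scipy, OpenCV 4.12 (cv2) and the standard library are available. Lean on these libraries where they do the work, as an engineer would, in place of code of your own. Each camera call takes 0.05 s, during which the arm holds its last target. There are 200 camera calls.

TASK

Slide the aluminium bracket along the bed of the bench punch (its upright fin makes a handle) until the dimple at the crossed lines is right under the punch's cranked tip and the tip drops into it. Only then let go of the bracket and push the black knob down firmly for a moment, without hammering it, and leave everything at rest with the tip still in the dimple. Never bear down with the punch anywhere else on the bracket, and leave the tub, screwdriver and jar alone.

Things in the scene. Friction and masses are not known exactly. Their poses are not given: they have to be found in the camera images.
- press: Bench punch, fixed. Origin on the table under the vertical axis of its ram; x points away from the robot at yaw 0, z up. Steel bed, top at z = 25 mm, x -165 to 75, y -75 to 75 mm. Green column 44 x 36 mm at y = -137 mm, 140 mm tall, carries an arm 34 mm wide (z 104 to 140) with a sleeve of 40 mm diameter (z 94 to 144) on the ram's axis. Front and back are open.
- punch (a joint): Ram travel, m: 0 up, grows downwards, stop at 0.013. It rests by its weight (3.4 N, no spring) on what is under its tip: 0.006 to 0.0065 on the bracket's flat top (as at the start), 0.0105 to 0.0113 in the dimple. The tip, a round-nosed pin of 6 mm diameter, is cranked 8 mm off the ram's axis, in a direction that differs each time, is not reported and stays so.
- knob_top (a point): Centre of the top of the black mushroom knob on the ram's upper end, on the ram's axis; knob 40 mm in diameter, 24 mm high, flat top 28 mm across. Height about 188 mm with the tip on the bracket, 183.5 mm with the tip in the dimple. A firm push is about 15 N, over 60 N is hammering.
- bracket: Loose aluminium plate on the bed, about 0.5 kg (it and friction differ), 8 mm thick, origin on its underside below the dimple; x points away from its fin, z up. It spans x -125 to 68 mm, y -58 to 58 mm. Upright fin near the x = -125 end, beside it two 11 mm bolt holes (x -96.5, y +-36 mm) that play no part. Any yaw is fine.
- mark (a point): Centre of the dimple, on the bracket's top face: a flat-floored round recess 9 mm across with a small chamfer, 4.5 mm deep, at the centre of two crossed scribed lines. The tip falls in when it is within about 2 mm of the dimple's centre; from then on the bracket is caught and resists sliding.
- fin (a point): Grasp point on the bracket's upright fin, 10 mm under its top. Fin 44 mm long along the bracket's x, 10 mm thick along its y, standing 40 mm above the plate's top; its centre is 100 mm from the dimple (at bracket x = -100, y = 0).
- tub: Bystander: yellow plastic tub, 64 mm across, 55 mm high, origin at its underside. Leave alone.
- driver: Bystander: screwdriver with red handle lying on the table beside the bed. Leave alone.
- jar: Bystander: small jar, 52 mm across, 80 mm high, origin at its underside. Leave alone.

How it is judged:
On the way, in this order (a step that is already met when the one before it is completed fails the run):
1. the bracket has been slid so that the tip has dropped into the dimple (value of joint punch above 0.0092 m and horizontal distance between mark and knob_top below 0.0115 m), for 0.3 s.
2. with the tip in the dimple, the fingers push the knob down so that the punch bears on the bracket with over 10 N (all of step 1 and contact force between the fingers and punch above 8 N and contact force between punch and bracket above 10 N), for 0.2 s.
At the end, for the whole second after the job is handed in: The punch's tip is down in the dimple (ram joint over 0.0092 m, the dimple within 11.5 mm of the ram's axis), the bracket lies flat (within 0.03 rad) and still, and the robot has let go (all of step 1 and linear speed of bracket below 0.01 m/s and angle between bracket's own z axis and vertical below 0.03 rad and contact force between the fingers and anything else below 0.5 N); the robot touches nothing.
It fails at once if the punch is pressed on the bracket outside the dimple (over 20 N) (value of joint punch below 0.008 m and contact force between punch and bracket above 20 N).
It fails at once if the punch is hammered (over 60 N on the bracket) (contact force between punch and bracket above 60 N).
It fails at once if the tub, screwdriver or jar is shoved aside (25 mm) or knocked over (distance of any of tub, driver, jar from where it was at the start of the episode above 0.025 m or angle between any of tub, jar's own z axis and vertical above 0.5 rad).
It also fails if it takes over 64 s, if anything falls off the work surface, if the arm or the gripper's body presses on something with over 40 N, if the wrist force passes 120 N, or if a joint passes its speed limit or range.

## Working session

There is one attempt and no reset: what is moved stays moved. The work goes in short steps, Python scripts to look and compute and a shell command to move; the robot and the scene stay as the last step left them, time stands still between calls to the robot, and variables do not carry over. Pictures are saved under pics/ and viewed, at most 10 in all, crops included, and the job is handed in when it is done.

```bash
mkdir -p pics; ls; python3 - <<'E'
from rig import robot
import cv2,numpy as np
o=robot.get_obs();print(o['time'],o['position'],o['tool_rot'],o['grip_width'])
ims=[]
for c in ("scene","top"):
    im=robot.camera(c);cv2.imwrite(f"pics/{c}0.png",im[:,:,::-1])
    m=robot.camera_model(c);print(c,m)
    for n in ("press","knob_top","bracket","mark","fin","tub","driver","jar"):
        r=robot.search_frame(n,c);print(n,[(x['rect'],round(x['score'],2)) for x in r[:2]])
print(robot.camera_model("wrist"))
E
```

```text
pics
0.0 [0.18598576 0.59589408 0.22157181] [ 1.50813186e-01  9.88561658e-01 -1.04984417e-03 -3.58734417e-04] 0.08718683716873879
scene {'fx': 495.17533913306454, 'fy': 495.17533913306454, 'cx': 322.71134650004643, 'cy': 213.77937458378207, 'xyz': array([ 1.53333949, -0.05041055,  0.81779096]), 'orientation': array([ 0.66692886,  0.5852507 , -0.31439982, -0.33740223])}
press [([250.2, 209.6, 364.9, 308.3], 0.58), ([285.7, 218.7, 350.5, 285.9], 0.38)]
knob_top [([312.5, 206.3, 331.9, 262.0], 0.76)]
bracket [([283.5, 219.7, 348.0, 284.1], 0.72), ([346.4, 220.7, 365.2, 250.5], 0.23)]
mark [([284.2, 218.2, 346.7, 283.6], 0.83)]
fin [([287.8, 217.2, 349.2, 286.0], 0.66), ([210.6, 254.9, 232.9, 296.2], 0.17)]
tub [([386.9, 216.4, 414.9, 246.4], 0.66)]
driver [([346.0, 222.1, 375.6, 268.2], 0.87), ([281.8, 222.7, 345.6, 285.3], 0.21)]
jar [([207.5, 253.2, 231.0, 295.0], 0.9)]
top {'fx': 401.1569445997923, 'fy': 401.1569445997923, 'cx': 318.3822036028734, 'cy': 201.85918744157382, 'xyz': array([0.45215237, 0.02630842, 1.07137982]), 'orientation': array([-0.69794818,  0.71269779, -0.04601536,  0.05303577])}
press [([285.2, 153.3, 385.3, 259.1], 0.85)]
knob_top [([308.2, 169.4, 328.0, 190.6], 0.5)]
bracket [([299.9, 178.2, 362.8, 251.0], 0.92)]
mark [([298.2, 174.6, 362.7, 249.8], 0.69)]
fin [([297.4, 179.3, 362.8, 256.5], 0.59)]
tub [([224.0, 222.7, 249.1, 248.9], 0.9)]
driver [([275.6, 196.3, 287.1, 258.1], 0.76)]
jar [([399.5, 172.8, 423.1, 197.3], 0.83)]
{'fx': 309.70691628693146, 'fy': 309.70691628693146, 'cx': 317.4269260677076, 'cy': 194.02014828355192, 'T_tool_cam': array([[ 3.83016780e-04, -9.66432324e-01, -2.56921033e-01,
         7.01612848e-02],
       [ 9.99999250e-01,  7.12363510e-05,  1.22283247e-03,
        -5.73442588e-04],
       [-1.16348271e-03, -2.56921309e-01,  9.66431626e-01,
        -1.62855771e-01],
       [ 0.00000000e+00,  0.00000000e+00,  0.00000000e+00,
         1.00000000e+00]])}
```

```bash
cat > h.py <<'E'
import numpy as np,cv2
from rig import robot
from scipy.spatial.transform import Rotation as R
def ray(cam,u,v,obs=None):
    m=robot.camera_model(cam);x=(u-m['cx'])/m['fx'];y=(v-m['cy'])/m['fy']
    if cam!='wrist': return m['xyz'],R.from_quat(m['orientation']).apply([x,y,1])
    t=np.hypot(x,y);d=np.array([x/t*np.sin(t),y/t*np.sin(t),np.cos(t)]) if t else np.array([0,0,1.])
    T=m['T_tool_cam'];Rt=R.from_quat(obs['tool_rot'])
    return obs['position']+Rt.apply(T[:3,3]),Rt.apply(T[:3,:3]@d)
def at(cam,u,v,z,obs=None):
    o,d=ray(cam,u,v,obs);return o+d*(z-o[2])/d[2]
def px(cam,p,obs=None):
    m=robot.camera_model(cam)
    if cam!='wrist':
        c=R.from_quat(m['orientation']).inv().apply(np.array(p)-m['xyz']);q=c[:2]/c[2]
    else:
        T=m['T_tool_cam'];c=R.from_quat(obs['tool_rot']).inv().apply(np.array(p)-obs['position'])
        c=T[:3,:3].T@(c-T[:3,3]);t=np.arctan2(np.hypot(*c[:2]),c[2]);q=c[:2]/np.hypot(*c[:2])*t
    return np.array([m['cx'],m['cy']])+m['fx']*q
E
python3 - <<'E'
import cv2,numpy as np
a=cv2.imread('pics/top0.png')[130:280,210:430];cv2.imwrite('pics/topc.png',cv2.resize(a,None,fx=3.6,fy=3.6,interpolation=2))
a=cv2.imread('pics/scene0.png')[190:320,200:430];cv2.imwrite('pics/scenec.png',cv2.resize(a,None,fx=3.4,fy=3.4,interpolation=2))
from h import *
print(at('top',318,180,.188),at('top',411,185,.08),at('top',236,236,.055))
E
```

```text
[0.62639048 0.03370185 0.188     ] [ 0.62974707 -0.19798254  0.08      ] [0.51285657 0.24548684 0.055     ]
```

View pics/topc.png

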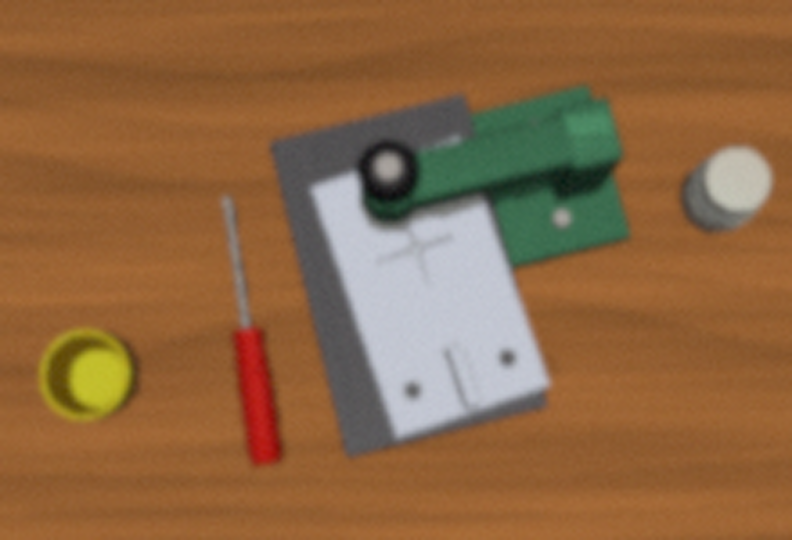

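View pics/scenec.png

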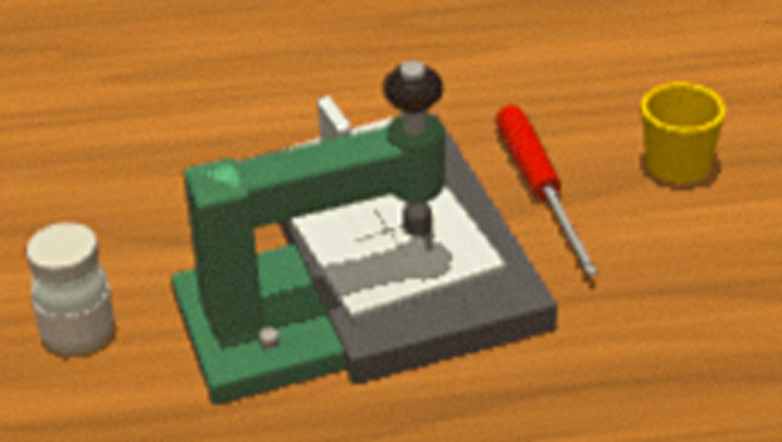

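The top crop shows the knob at (388,168), the cross at (418,247), and bolt holes at (412,390) and (508,358). In the scene crop the cranked tip is near (428,243), with the cross at (382,232).

```bash
python3 - <<'E'
from h import *
P=lambda u,v,z:at('top',210+u/3.6,130+v/3.6,z)[:2]*1000
S=lambda u,v,z:at('scene',200+u/3.4,190+v/3.4,z)[:2]*1000
k=P(388,168,.188);m=P(418,247,.033);h1=P(412,390,.033);h2=P(508,358,.033)
print('knob',k,S(413,72,.188),'mark',m,S(382,232,.033),'holes',h1,h2)
f=(h1+h2)/2;d=h1-h2;print('hole sep',np.hypot(*d),'yaw',np.degrees(np.arctan2(*(m-f)[::-1])),np.degrees(np.arctan2(-d[0],d[1])),'dist',np.hypot(*(m-f)))
print('fin top line',P(447,350,.073),P(470,410,.073))
print('corners',[P(*c,.033) for c in((312,187),(395,440),(550,385))],'bed',[P(*c,.025) for c in((273,145),(348,455),(465,96))])
print('tip',S(430,248,.033),'fin scene',S(322,98,.073),S(345,127,.073))
o=robot.get_obs();print(R.from_quat(o['tool_rot']).as_matrix().round(3))
E
```

```text
knob [634.01233331  34.04832687] [630.41974317  37.95387857] mark [606.93682832  14.76903914] [605.35564856  14.35115339] holes [503.41380919  21.43176378] [524.90895241 -48.0352322 ]
hole sep 72.7166054819319 yaw 16.834074153913363 17.193614034646096 dist 96.92910800835362
fin top line [528.52088639  -3.19607682] [486.90564745 -17.94423571]
corners [array([653.00693664,  91.29241012]), array([468.10049717,  34.34819153]), array([504.94093336, -77.48357637])] bed [array([686.83577521, 120.29554362]), array([458.21941359,  68.38166122]), array([720.79138179, -22.82043561])]
tip [627.80082115  46.38336442] fin scene [489.44220545 -18.39116796] [528.94594503  -4.09610126]
[[-0.955  0.298  0.   ]
 [ 0.298  0.955  0.   ]
 [-0.     0.    -1.   ]]
```

```bash
python3 -m jog '{"dp":[[-490,-485,0],[-490,-485,0],[-490,-485,0],[-490,-485,0],[-490,-485,0],[-490,-485,0],[-490,-485,0],[-490,-485,0],[-490,-485,0],[-490,-485,0],[-490,-485,0],[-490,-485,0]],"delta_rot":[[0,0,-0.6],[0,0,-0.6],[0,0,-0.6],[0,0,-0.6],[0,0,-0.6],[0,0,-0.6],[0,0,-0.6],[0,0,-0.6],[0,0,-0.6],[0,0,-0.6],[0,0,-0.6],[0,0,-0.6]],"gripper":[1,1,1,1,1,1,1,1,1,1,1,1]}'
cat >> h.py <<'E'
def need(x,y,z,yaw):
    "dp (mm) and rz to TCP x,y,z (mm), tool x axis pointing opposite to yaw (deg)"
    o=robot.get_obs();Rt=R.from_quat(o['tool_rot']);d=Rt.inv().apply(np.array([x,y,z])-1000*o['position'])
    c,s=np.cos(np.radians(yaw)),np.sin(np.radians(yaw))
    G=R.from_matrix(np.array([[-c,s,0],[-s,-c,0],[0,0,1]])@np.diag([1,-1,-1]))
    print('t',o['time'],'pos',(o['position']*1000).round(1),'dp',d.round(1),'rot',(Rt.inv()*G).as_rotvec().round(3),'F',o['ft_force'].round(1),'w',o['grip_width'])
E
python3 -c "
from h import *
need(511,-15,130,17)"
```

```text
time: 2.1
position: [0.4638, 0.0733, 0.2229]
tool_rot: [-0.148, 0.989, -0.0, 0.001]
ft_force: [0.9, 0.6, -0.1]
grip_width: 0.0867
grip_force: 0.0
t 2.1 pos [463.8  73.3 222.9] dp [-19.2 -98.2  93. ] rot [-0.     0.001  0.   ] F [ 0.9  0.6 -0.1] w 0.0867094566180254
```

```bash
python3 -m jog '{"dp":[[-7,-35,20],[-14,-70,50],[-19,-98,80],[-19,-98,80],[-19,-98,80]],"delta_rot":[[0,0,0],[0,0,0],[0,0,0],[0,0,0],[0,0,0]],"gripper":[1,1,1,1,1]}'
python3 - <<'E'
from h import *
need(511,-15,44,17)
o=robot.get_obs();im=robot.camera('wrist');cv2.imwrite('pics/w1.png',im[:,:,::-1])
np.save('w1.npy',[o],allow_pickle=True)
for n,p in dict(mark=(.6065,.0146,.033),ram=(.632,.036,.06),fin=(.511,-.015,.073)).items(): print(n,px('wrist',p,o).round())
for n in('mark','fin','knob_top'):print(n,[(x['rect'],round(x['score'],2)) for x in robot.search_frame(n,'wrist')[:2]])
E
```

```text
time: 2.6
position: [0.5093, -0.0131, 0.142]
tool_rot: [-0.147, 0.989, 0.001, -0.001]
ft_force: [0.2, 0.9, 0.4]
grip_width: 0.087
grip_force: 0.0
t 2.6 pos [509.3 -13.1 142. ] dp [-1.2 -2.5 98. ] rot [ 0.001 -0.002 -0.001] F [0.2 0.9 0.4] w 0.08703386382288515
mark [316. 288.]
ram [329. 327.]
fin [315. 206.]
mark [([254.7, 164.7, 383.6, 316.9], 0.69)]
fin [([255.9, 162.0, 382.9, 311.1], 0.73)]
knob_top [([180.7, 149.8, 421.8, 313.6], 0.26)]
```

View pics/w1.png

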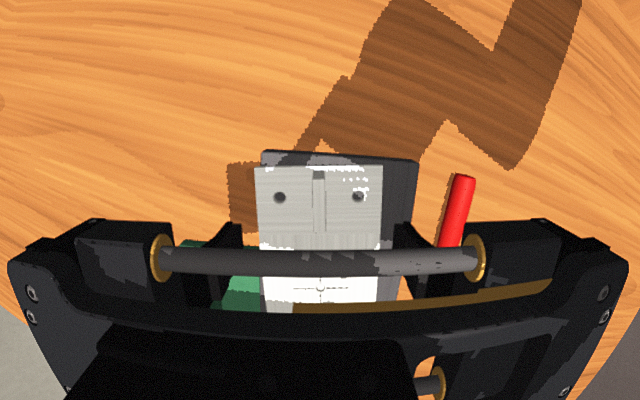

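The wrist view shows the cross at (320,288), the fin at (319,205), and the ram hidden by the gripper. I'll take a tilted look from the open left side to locate the tip relative to the dimple.

```bash
python3 - <<'E'
from h import *
o=robot.get_obs();Rt=R.from_quat(o['tool_rot'])
p=np.array([.22,-.975,0]);p/=np.linalg.norm(p);up=np.array([0,0,1]);s=.7071
x=s*p+s*up;z=s*p-s*up;y=np.cross(z,x)
G=R.from_matrix(np.array([x,y,z]).T);rv=(Rt.inv()*G).as_rotvec();print('rot',rv.round(3),np.degrees(np.linalg.norm(rv)))
for t in((.53,.10,.22),(.602,.167,.115)):print(Rt.inv().apply(1000*(np.array(t)-o['position'])).round(0))
print(o['q'].round(2), 'mark refined',at('wrist',320,288,.033,np.load('w1.npy',allow_pickle=True)[0]),at('wrist',319,178,.073,np.load('w1.npy',allow_pickle=True)[0]))
E
```

```text
rot [ 0.582  0.632 -1.411] 94.65768933707987
[-52. 101. -76.]
[-141.  144.   29.]
[-0.24  0.49  1.8   0.    0.85 -2.11] mark refined [0.60534666 0.01901254 0.033     ] [ 0.48847977 -0.01823854  0.073     ]
```

```bash
python3 -m jog '{"dp":[[0,0,-40],[0,0,-60],[10,0,-60],[20,0,-60],[20,0,-60],[20,0,-60],[20,0,-60],[20,0,-60],[20,0,-60],[20,0,-60],[20,0,-60],[20,0,-60]],"delta_rot":[[0,0,0.15],[0,0,0.3],[0,0,0.45],[0,0,0.6],[0,0,0.75],[0,0,0.9],[0,0,1.05],[0,0,1.2],[0,0,1.35],[0,0,1.5],[0,0,1.65],[0,0,1.75]],"gripper":[1,1,1,1,1,1,1,1,1,1,1,1]}'
python3 - <<'E'
from h import *
o=robot.get_obs();Rt=R.from_quat(o['tool_rot'])
a=np.radians(12.8);p=np.array([np.cos(a),np.sin(a),0]);up=np.array([0,0,1]);s=np.sin(np.radians(40));c=np.cos(np.radians(40))
x=c*p+s*up;z=s*p-c*up;y=np.cross(z,x)
G=R.from_matrix(np.array([x,y,z]).T);rv=(Rt.inv()*G).as_rotvec();print('rot',rv.round(3),np.degrees(np.linalg.norm(rv)))
for t in((.487,.003,.115),):print(Rt.inv().apply(1000*(np.array(t)-o['position'])).round(0))
print(o['q'].round(2))
E
```

```text
time: 4.0
position: [0.4906, -0.0176, 0.2038]
tool_rot: [0.665, 0.747, 0.0, 0.001]
ft_force: [-0.5, 0.8, 1.3]
grip_width: 0.0869
grip_force: 0.0
rot [-0.507  0.566  1.399] 91.2017012742202
[21. -1. 89.]
[-0.26  0.37  1.78  0.    0.98 -0.38]
```

```bash
python3 -m jog '{"dp":[[0,0,0],[0,0,0],[0,0,0],[5,0,0],[5,0,0],[10,0,10],[15,0,30],[20,0,50],[21,0,70],[21,0,85],[21,0,85],[21,0,85]],"delta_rot":[[-0.05,0.05,0.13],[-0.1,0.1,0.26],[-0.14,0.15,0.38],[-0.18,0.2,0.51],[-0.23,0.26,0.64],[-0.28,0.31,0.76],[-0.32,0.36,0.89],[-0.37,0.41,1.02],[-0.42,0.46,1.15],[-0.46,0.51,1.27],[-0.507,0.566,1.399],[-0.507,0.566,1.399]],"gripper":[1,1,1,1,1,1,1,1,1,1,1,1]}'
python3 - <<'E'
from h import *
o=robot.get_obs();im=robot.camera('wrist');cv2.imwrite('pics/w2.png',im[:,:,::-1])
np.save('w2.npy',[o],allow_pickle=True);print(o['q'].round(2))
a=px('wrist',(.606,.017,.033),o);b=px('wrist',(.632,.036,.06),o);print(a,b)
u,v=((a+b)/2).astype(int);u=np.clip(u,66,574);v=np.clip(v,50,350)
print(u-66,v-50);cv2.imwrite('pics/w2c.png',cv2.resize(im[v-50:v+50,u-66:u+66,::-1],None,fx=6,fy=6,interpolation=2))
E
```

```text
time: 5.2
position: [0.4906, 0.007, 0.1221]
tool_rot: [0.927, 0.194, 0.317, -0.046]
ft_force: [1.0, 2.0, -0.3]
grip_width: 0.0873
grip_force: 0.0
[-0.53  0.56  2.32  1.92  0.52 -1.22]
[350.32890528 151.77318675] [344.55675589 109.40696575]
281 80
```

View pics/w2c.png

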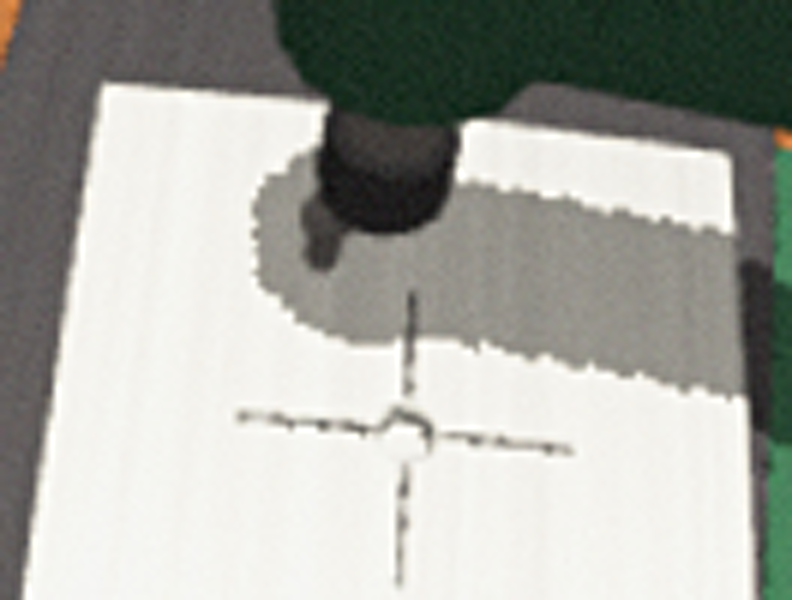

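The crop shows the cranked tip's nose ending at (319,268) (sphere centre about (320,250)) and the dimple centre at (406,434).

```bash
python3 - <<'E'
from h import *
o=np.load('w2.npy',allow_pickle=True)[0]
f=lambda u,v,z:1000*at('wrist',281+u/6,80+v/6,z,o)[:2]
t=f(320,250,.036);m=f(406,434,.033);l=f(399,585,.033);l2=f(412,293,.033);a=f(238,413,.033);b=f(573,450,.033)
print('tip',t,'mark',m,'d',t-m,'bottom edge',f(319,268,.033),'yaw',np.degrees(np.arctan2(*(l2-l)[::-1])),np.degrees(np.arctan2(*(a-b)[::-1]))-90,'linelen',np.hypot(*(l2-l)),np.hypot(*(a-b)))
# ram disc width
print('disc',f(325,180,.05),f(460,180,.05))
ob=robot.get_obs();Rt=R.from_quat(ob['tool_rot'])
w=np.radians(17);c,s=np.cos(w),np.sin(w)
G=R.from_matrix(np.array([[c,-s,0],[s,c,0],[0,0,1]])@np.diag([1,-1,-1]))
print('down rot',(Rt.inv()*G).as_rotvec().round(3),'dp',Rt.inv().apply(np.array([511,-14,125])-1000*ob['position']).round(1))
E
```

```text
tip [631.10238926  44.05667628] mark [604.70906824  18.27964765] d [26.39332102 25.77702863] bottom edge [629.5725542   43.37700216] yaw 18.059869791280946 17.471216600590424 linelen 55.651001144233426 55.50877702265268
disc [635.04275943  45.93926104] [644.9117471   25.49849043]
down rot [ 0.    -0.648  0.105] dp [12.2 28.4  4.8]
```

```bash
python3 -m jog '{"dp":[[0,5,-20],[0,10,-40],[0,15,-50],[0,20,-50],[0,20,-50],[0,20,-50]],"delta_rot":[[0,-0.14,0.02],[0,-0.28,0.04],[0,-0.42,0.07],[0,-0.56,0.09],[0,-0.648,0.105],[0,-0.648,0.105]],"gripper":[1,1,1,1,1,1]}'
python3 -m jog '{"dp":[[0,0,0],[0,0,0],[0,0,0],[0,0,0],[0,0,0],[0,0,0],[0,0,0],[0,0,0],[0,0,0],[0,0,0],[0,0,0],[0,0,0]],"delta_rot":[[0,0,-0.14],[0,0,-0.28],[0,0,-0.42],[0,0,-0.56],[0,0,-0.7],[0,0,-0.84],[0,0,-0.98],[0,0,-1.12],[0,0,-1.26],[0,0,-1.4],[0,0,-1.54],[0,0,-1.68]],"gripper":[1,1,1,1,1,1,1,1,1,1,1,1]}'
python3 -c "
from h import *
need(509.4,-12.1,140,17.7);print(robot.get_obs()['q'].round(2))"
```

```text
time: 5.85
position: [0.4723, -0.0068, 0.1585]
tool_rot: [0.961, 0.194, 0.185, -0.067]
ft_force: [-0.0, 0.3, -0.9]
grip_width: 0.0874
grip_force: 0.0
time: 7.05
position: [0.4727, -0.0061, 0.1581]
tool_rot: [0.494, 0.847, 0.174, 0.094]
ft_force: [-0.2, 0.6, 0.3]
grip_width: 0.0871
grip_force: 0.0
t 7.05 pos [472.7  -6.1 158.1] dp [-23.6  19.8  27.6] rot [ 0.343  0.26  -1.346] F [-0.2  0.6  0.3] w 0.08710097462138842
[-0.48  0.38  2.12  0.7   0.54 -1.58]
```

```bash
python3 -m jog '{"dp":[[0,0,0],[0,0,0],[-10,5,10],[-20,10,20],[-24,20,27],[-24,20,27],[-24,20,27],[-24,20,27],[-24,20,27],[-24,20,27],[-24,20,27],[-24,20,27]],"delta_rot":[[0.03,0.026,-0.13],[0.07,0.05,-0.27],[0.1,0.08,-0.4],[0.14,0.1,-0.54],[0.17,0.13,-0.67],[0.21,0.16,-0.81],[0.24,0.18,-0.94],[0.27,0.21,-1.08],[0.31,0.23,-1.21],[0.343,0.26,-1.346],[0.343,0.26,-1.346],[0.343,0.26,-1.346]],"gripper":[1,1,1,1,1,1,1,1,1,1,1,1]}'
python3 -c "
from h import *
need(509.4,-12.1,44,17.7);print(robot.get_obs()['q'].round(2))"
```

```text
time: 8.25
position: [0.5095, -0.0125, 0.1402]
tool_rot: [-0.149, 0.989, 0.002, 0.0]
ft_force: [-0.4, -0.1, 0.4]
grip_width: 0.0868
grip_force: 0.0
t 8.25 pos [509.5 -12.5 140.2] dp [ 0.   0.  96.2] rot [ 0.004  0.001 -0.009] F [-0.4 -0.1  0.4] w 0.0867574650511626
[-0.25  0.5   1.8   0.01  0.85 -2.12]
```

```bash
python3 -m jog '{"dp":[[0,0,30],[0,0,60],[0,0,85],[0,0,95],[0,0,95],[0,0,95],[0,0,95],[0,0,95],[0,0,95],[0,0,95],[0,0,95]],"delta_rot":[[0.004,0,-0.009],[0.004,0,-0.009],[0.004,0,-0.009],[0.004,0,-0.009],[0.004,0,-0.009],[0.004,0,-0.009],[0.004,0,-0.009],[0.004,0,-0.009],[0.004,0,-0.009],[0.004,0,-0.009],[0.004,0,-0.009]],"gripper":[1,1,1,1,-1,-1,-1,-1,-1,-1,-1]}' 20
python3 - <<'E'
from h import *
need(509.4+26.4,-12.1+25.8,44,17.7)
o=robot.get_obs();im=robot.camera('wrist');cv2.imwrite('pics/w3.png',im[:,:,::-1])
E
```

```text
time: 9.35
position: [0.509, -0.0123, 0.0444]
tool_rot: [-0.154, 0.988, 0.001, -0.0]
ft_force: [-0.5, -0.5, -0.6]
grip_width: 0.0393
grip_force: 0.0
t 9.35 pos [509.  -12.3  44.4] dp [-33.5  16.6   0.4] rot [ 0.002 -0.001  0.001] F [-0.5 -0.5 -0.6] w 0.03927633751123669
```

View pics/w3.png

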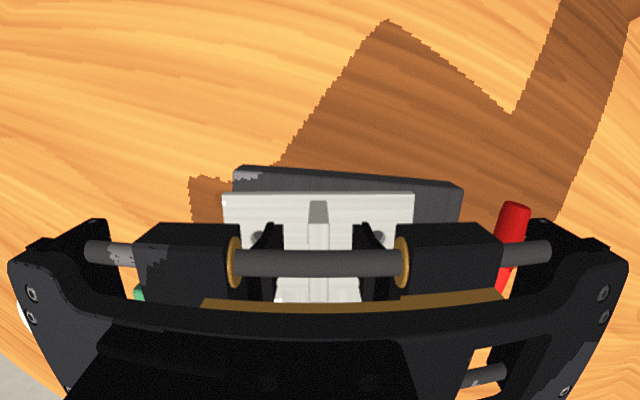

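The fin (318,210) sits centred between the fingers, which are still closing.

```bash
python3 -m jog '{"dp":[[0,0,0],[0,0,0],[0,0,0],[0,0,0],[0,0,0],[0,0,0],[0,0,0],[0,0,0]],"delta_rot":[[0,0,0],[0,0,0],[0,0,0],[0,0,0],[0,0,0],[0,0,0],[0,0,0],[0,0,0]],"gripper":[-1,-1,-1,-1,-1,-1,-1,-1]}' 20
```

```text
time: 10.2
position: [0.5088, -0.0123, 0.0441]
tool_rot: [-0.154, 0.988, 0.001, -0.001]
ft_force: [-0.7, 0.9, -1.5]
grip_width: 0.01
grip_force: 20.0
```

```bash
python3 -m jog '{"dp":[[-4,2,0],[-8,4,0],[-12,6,0],[-16,8,0],[-20,10,0],[-24,12,0],[-27,13.4,0],[-29,14.4,0],[-30.5,15.2,0],[-32,16,0],[-33.4,16.6,0],[-33.4,16.6,0]],"delta_rot":[[0,0,0],[0,0,0],[0,0,0],[0,0,0],[0,0,0],[0,0,0],[0,0,0],[0,0,0],[0,0,0],[0,0,0],[0,0,0],[0,0,0]],"gripper":[-1,-1,-1,-1,-1,-1,-1,-1,-1,-1,-1,-1]}' 20
cat >> h.py <<'E'
def knob():
    "shift of knob in scene picture against start, px (down positive)"
    a=cv2.imread('pics/scene0.png');b=robot.camera('scene')[:,:,::-1]
    G=lambda i:cv2.GaussianBlur(cv2.cvtColor(np.ascontiguousarray(i),7-1),(0,0),.7).astype(np.float32)
    A,B=G(a),G(b);t=A[202:228,308:336]; s=cv2.resize(t,None,fx=8,fy=8,interpolation=2);r=cv2.matchTemplate(cv2.resize(B[194:240,300:344],None,fx=8,fy=8,interpolation=2),s,cv2.TM_CCOEFF_NORMED)
    _,v,_,l=cv2.minMaxLoc(r);print('knob shift',l[0]/8-8,l[1]/8-8,round(v,3));return b
E
python3 - <<'E'
from h import *
need(0,0,44,17.7)
b=knob();knob()
print('expected shift',px('scene',(.632,.036,.1835))-px('scene',(.632,.036,.188)))
cv2.imwrite('pics/s1.png',b);cv2.imwrite('pics/s1c.png',cv2.resize(b[195:285,270:390],None,fx=6,fy=6,interpolation=2))
E
```

```text
time: 11.4
position: [0.5354, 0.0138, 0.0441]
tool_rot: [-0.154, 0.988, 0.001, -0.001]
ft_force: [-2.7, -1.2, 1.3]
grip_width: 0.01
grip_force: 20.0
t 11.4 pos [535.4  13.8  44.1] dp [514.2 149.8   1.2] rot [ 0.002 -0.001  0.   ] F [-2.7 -1.2  1.3] w 0.009983934438351756
knob shift 0.0 2.75 0.526
knob shift 0.125 2.75 0.524
expected shift [0.05399909 1.65383498]
```

View pics/s1c.png

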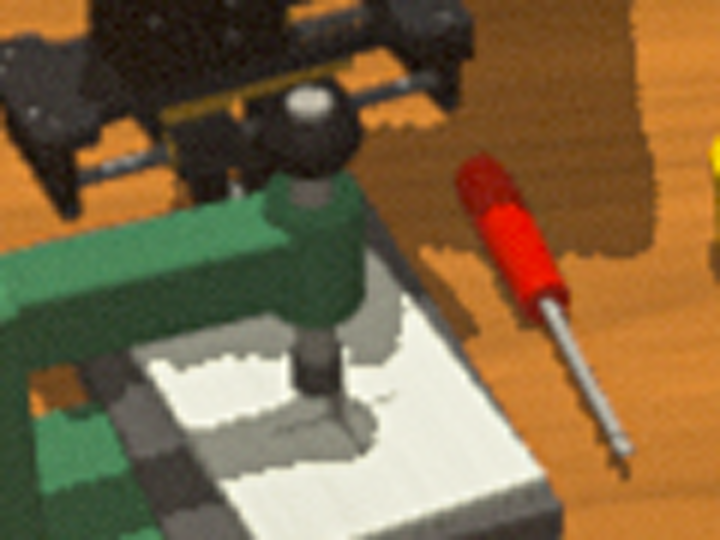

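The picture shows the tip at about (340,430) on the crossing of the lines, visually aligned. I'll measure the drop on the knob's bright cap and the collar's lower edge.

```bash
cat >> h.py <<'E'
def drop(f):
    i=(cv2.imread(f) if isinstance(f,str) else f).astype(float).mean(2)
    w=np.clip(i[203:217,313:331]-90,0,None);w[w<0]=0;y,x=np.mgrid[203:217,313:331]
    c=((w*x).sum()/w.sum(),(w*y).sum()/w.sum())
    p=i[245:268,319:325].mean(1);print('cap',np.round(c,2),'collar',p.round(0).astype(int).tolist())
E
python3 - <<'E'
from h import *
drop('pics/scene0.png');drop('pics/s1.png')
a=cv2.imread('pics/scene0.png')[203:217,316:328].mean(2);b=cv2.imread('pics/s1.png')[203:217,316:328].mean(2)
print(a[:,3:9].mean(1).round(),b[:,3:9].mean(1).round())
E
```

```text
cap [321.6  207.59] collar [55, 55, 54, 52, 68, 84, 84, 79, 75, 60, 51, 48, 52, 66, 124, 152, 140, 130, 133, 131, 132, 136, 133]
cap [323.03 210.5 ] collar [55, 55, 53, 55, 66, 84, 89, 85, 84, 81, 70, 57, 51, 54, 55, 76, 113, 131, 132, 126, 120, 130, 136]
[112. 113. 119. 120. 123. 158. 168. 168. 154. 106.  68.  46.  56.  49.] [ 34.  31.  34.  53.  63.  51.  77. 152. 177. 175. 134.  90.  58.  43.]
```

Cap and collar both dropped ~1.7 px (expected 1.65), so the tip is in the dimple. Let go, rise, and move above the knob.

```bash
python3 -m jog '{"dp":[[0,0,0],[0,0,0],[0,0,0],[0,0,0],[0,0,0],[0,0,-30],[0,0,-70],[0,0,-120],[0,0,-170],[0,0,-190],[0,0,-190]],"delta_rot":[[0,0,0],[0,0,0],[0,0,0],[0,0,0],[0,0,0],[0,0,0],[0,0,0],[0,0,0],[0,0,0],[0,0,0],[0,0,0]],"gripper":[0.3,0.3,0.3,0.3,0.3,0.3,0.3,0.3,0.3,0.3,0.3]}' 20
python3 - <<'E'
from h import *
b=robot.camera('scene')[:,:,::-1];drop(b)
need(632,36,215,17.7)
t=robot.camera('top');o=robot.search_frame('knob_top','top')
for x in o[:2]:
    r=x['rect'];print(x,at('top',(r[0]+r[2])/2,(r[1]+r[3])/2,.178))
E
```

```text
time: 12.6
position: [0.5384, 0.013, 0.2381]
tool_rot: [-0.154, 0.988, -0.001, 0.004]
ft_force: [0.2, -0.8, -0.4]
grip_width: 0.0562
grip_force: 0.0
cap [321.04 211.3 ] collar [56, 57, 56, 53, 66, 83, 87, 85, 84, 80, 69, 56, 53, 53, 55, 76, 112, 132, 133, 124, 120, 130, 135]
t 12.65 pos [536.7  13.3 235.7] dp [-97.7  -7.4  20.9] rot [0.    0.003 0.001] F [-0.2  0.1 -0.2] w 0.05642130279223401
{'rect': [222.1, 220.2, 249.6, 247.5], 'score': 0.64} [0.51030231 0.21933875 0.178     ]
```

Still dropped. Move above the knob, shutting the fingers.

```bash
python3 -m jog '{"dp":[[-20,-2,0],[-50,-4,0],[-80,-6,0],[-98,-7,0],[-98,-7,20],[-98,-7,30],[-98,-7,30],[-98,-7,30],[-98,-7,30],[-98,-7,30],[-98,-7,30]],"delta_rot":[[0,0,0],[0,0,0],[0,0,0],[0,0,0],[0,0,0],[0,0,0],[0,0,0],[0,0,0],[0,0,0],[0,0,0],[0,0,0]],"gripper":[-1,-1,-1,-1,-1,-1,-1,-1,-1,-1,-1]}' 20
python3 - <<'E'
from h import *
need(632,36,190,17.7)
b=robot.camera('scene')[:,:,::-1]
cv2.imwrite('pics/s2c.png',cv2.resize(b[170:285,260:400],None,fx=5,fy=5,interpolation=2))
E
```

```text
time: 13.85
position: [0.6316, 0.0365, 0.2049]
tool_rot: [-0.154, 0.988, 0.001, 0.0]
ft_force: [-0.4, -1.2, -0.9]
grip_width: 0.0005
grip_force: 0.0
t 13.85 pos [631.6  36.5 204.9] dp [-0.2 -0.6 14.9] rot [0.001 0.    0.001] F [-0.4 -1.2 -0.9] w 0.0004723431704076508
```

View pics/s2c.png

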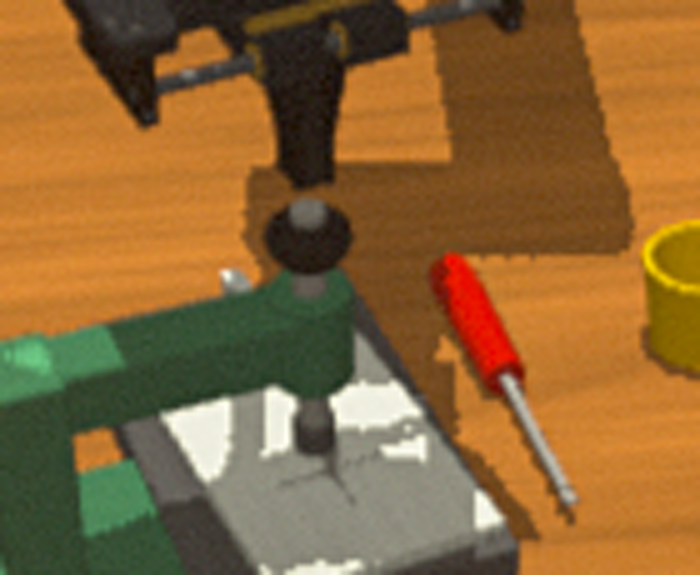

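The shut fingers (305,180) are right above the knob (308,213), and the tip is at the crossed lines (330,470). Descend gently.

```bash
python3 -m jog '{"dp":[[0,0,8],[0,0,14],[0,0,17],[0,0,18.5],[0,0,19.5],[0,0,20],[0,0,20.5],[0,0,20.5]],"delta_rot":[[0,0,0],[0,0,0],[0,0,0],[0,0,0],[0,0,0],[0,0,0],[0,0,0],[0,0,0]],"gripper":[-1,-1,-1,-1,-1,-1,-1,-1]}' 20
```

```text
time: 14.7
position: [0.631, 0.0366, 0.1874]
tool_rot: [-0.154, 0.988, 0.001, -0.0]
ft_force: [-6.9, 0.5, 19.7]
grip_width: 0.0006
grip_force: 9.7
```

```bash
python3 -m jog '{"dp":[[0,0,0],[0,0,0],[0,0,0],[0,0,0]],"delta_rot":[[0,0,0],[0,0,0],[0,0,0],[0,0,0]],"gripper":[-1,-1,-1,-1]}'
python3 - <<'E'
from h import *
b=robot.camera('scene')[:,:,::-1];drop(b);need(632,36,215,17.7)
cv2.imwrite('pics/s3c.png',cv2.resize(b[170:285,260:400],None,fx=5,fy=5,interpolation=2))
E
```

```text
time: 15.1
position: [0.631, 0.0366, 0.1874]
tool_rot: [-0.154, 0.988, 0.001, -0.0]
ft_force: [-6.6, 0.6, 20.2]
grip_width: 0.0003
grip_force: 9.7
cap [322.03 203.  ] collar [53, 55, 55, 52, 67, 92, 98, 91, 83, 80, 74, 59, 52, 53, 54, 60, 95, 128, 136, 126, 122, 132, 136]
t 15.15 pos [631.   36.6 187.4] dp [ -0.7  -0.9 -27.6] rot [ 0.001 -0.     0.001] F [-7.6 -0.2 18.7] w 0.0005496362767856486
```

View pics/s3c.png

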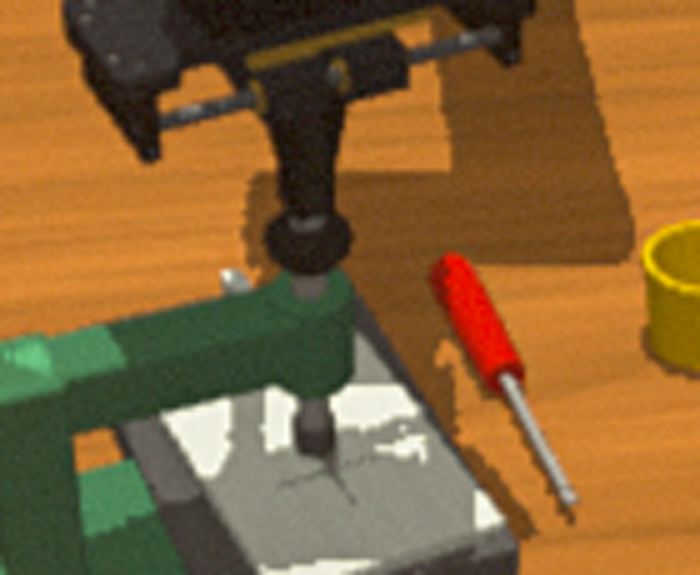

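The fingers press on the knob (308,225) and the collar is at its dropped height; about 20 N was held for 0.4 s. Retreat.

```bash
python3 -m jog '{"dp":[[0,0,-1],[0,0,-2],[0,0,-4],[0,0,-10],[0,0,-25],[0,0,-50],[0,0,-70],[0,0,-70],[0,0,-70],[0,0,-70]],"delta_rot":[[0,0,0],[0,0,0],[0,0,0],[0,0,0],[0,0,0],[0,0,0],[0,0,0],[0,0,0],[0,0,0],[0,0,0]],"gripper":[-1,-1,-1,-1,-1,-1,-1,-1,-1,-1]}'
python3 - <<'E'
from h import *
b=robot.camera('scene')[:,:,::-1];drop(b)
E
```

```text
time: 16.15
position: [0.6304, 0.0366, 0.2518]
tool_rot: [-0.154, 0.988, 0.001, -0.002]
ft_force: [-0.5, -0.1, -1.0]
grip_width: 0.0002
grip_force: 0.0
cap [321.01 211.48] collar [53, 55, 55, 52, 69, 89, 98, 91, 84, 81, 67, 57, 53, 52, 56, 72, 111, 134, 135, 127, 120, 131, 137]
```

```bash
python3 -m jog '{"dp":[[0,0,0],[0,0,0],[0,0,0],[0,0,0],[0,0,0]],"delta_rot":[[0,0,0],[0,0,0],[0,0,0],[0,0,0],[0,0,0]],"gripper":[-0.6,-0.6,-0.6,-0.6,-0.6]}'; python3 -c "
from rig import robot
print(robot.hand_in())"
```

```text
time: 16.7
position: [0.6314, 0.0365, 0.2535]
tool_rot: [-0.154, 0.988, 0.001, -0.001]
ft_force: [0.9, -0.6, 0.2]
grip_width: 0.0171
grip_force: 0.0
the job is handed in; nothing more can be done
None
```

I slid the bracket until the tip dropped into the dimple, let go, held about 20 N on the knob for roughly half a second, backed the arm off clear and handed in at 16.7 s; the last picture showed the tip still down, but the hand-in returned no verdict.

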